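# Close the tin of welding tips and stack the consumables

## Robot

A 6-joint arm with a two-finger parallel gripper is mounted at the origin on the work surface. World frame = base frame: x ahead of the robot, y to its left, z up, the work surface at z = 0. Lengths are in mm, angles in rad, forces in N, time in s.
With the tool pointing down it reaches from about 300 to 775 mm from the base axis. Payload 14.6 kg.
Tool frame: the origin (TCP) lies between the finger pads; the fingertips stand 19 mm ahead of it and the grasp point (between the pads) is the TCP; z points along the fingers, y is the line along which they close (so a half turn about z gives the same grasp; the last joint's range is limited). The gripper opens to 94 mm and grips with 3 to 60 N. Pads are 16 mm wide; open, the fingers measure 119 mm over their backs; the gripper's body (75 mm by 177 mm) begins 78 mm behind the grasp point.
Start: joints at [-1.173, 0.3, 1.521, -0, 1.321, -0.067], TCP at [246.526, -491.644, 224.446] pointing down, gripper open.
Joint ranges: [-3.03, 3.03], [-0.79, 2.21], [0.23, 2.52], [-1.04, 4.18], [0, 3.07], [-2.55, 2.55]. Speed limits (rad/s): [2.22, 2.22, 2.57, 3.14, 3.14, 3.14].

## Interface

Orientations are given as [roll, pitch, yaw] about the fixed x, y, z axes, in that order (R = Rz(yaw) Ry(pitch) Rx(roll)).
In Python, from cell import monitor, imaging, job, find_in, trace gives the robot as it stands. The module is installed in compiled form; this text tells all that it offers.
- The arm moves only by the tool arm_command, never from a script. Its argument "steps" is a list of rows, each a list of 5 numbers: the opening, from 0 (shut) to 1 (fully open), then the shift along the tool's x, y, z in mm, then the turn about the tool's z in degrees. In form: [[gripper, dx, dy, dz, turn], ...]. A call has 1 to 20 rows; each row is the pose to reach, as a shift and turn from the pose commanded when the call began, along the tool's axes at that moment; what a row does not reach only later rows make up. A row lasts 1/8 s, in which the tool goes at most 62.5 mm and 10.7 degrees, less where a joint would pass 70% of its speed; a pose out of reach is approached as far as the arm can. A call with a gripper value outside its range is refused whole. The fingers move at their own pace and stop on an object; "force" is the grip in N (left out, the last holds). Time passes only in rows, so rows that repeat a pose let the fingers close. It gives the time, the measured TCP pose, the force, the opening and the grip force at its end, in the units of the state.
- monitor.read_state(): the state, without advancing time (a new reading comes with each control period).
- imaging.camera(name): name is "side" or "top"; returns a dict with "img" (400x640x3 uint8, red, green, blue), "mtx" (3x3 intrinsics, pixels), "view" (4x4, takes a point from world to camera coordinates). Camera axes: x right, y down, z forward; pixel columns grow to the right and rows downward; lengths in mm; the calibration is good to about 2 mm. A picture is of the moment at which its call begins. There is no depth.
- job.sign_off(): hands the job in; it is judged then, once.
Trained networks look in a picture, given as the dict that the camera call returned (one of the last four; its "shot" number tells which), for a name from the list of things; names that differ only in an ending like _2 or _b are one class to them, and where a whole thing is asked for, a point or a joint stands for the part that bears it (a point fixed in the world has none). Each returns a list of dicts, best first, with "p" (0 to 1); they miss things now and then, are a little off and sometimes report something else, mostly with a low value. They report only what shows in the picture. A call takes as long as a camera call. They do not tell look-alikes from the thing itself.
- find_in(picture, target): "rect" ([centre column, centre row, width, height] in pixels, round what is visible of it).
- trace(picture, target): "region" (400x640 bool, what is visible of it) and "rect" ([centre column, centre row, width, height] in pixels, round what is visible of it).
The state is a dict: "clock": time; "joints": joint angles; "qd": joint speeds; "effort": joint torques, N m; "eef_pos": TCP position; "eef_rot": TCP orientation; "wrist_force": force on the tool from outside, world axes, zero at the start; "moment": the same for the moment, N m; "finger_gap": finger opening in mm; "finger_force": force on a finger pad.
Only numpy, scipy, OpenCV 4.12 (cv2) and the standard library are available. Lean on these libraries where they do the work, as an engineer would, in place of code of your own. Each camera call takes 0.05 s, during which the arm holds its last target. There are 200 camera calls.

## Task

The lid of the red tin is standing proud: hold the wooden press block by its stem, set its rubber sole flat, centred and in line on the lid, and press until the lid is fully home; use nothing else to press it, then stand the block upright on the table again. Then build a column on the tin: first the blue case on the lid, then the yellow carton on the case, each set down without dropping it and square, with its edges flush with the box below (long side along long side), and let go. Leave the tin standing on the table and leave the spray can, hammer and steel tube alone.

Things in the scene. Friction and masses are not known exactly. Their poses are not given: they have to be found in the camera images.
- tin: Red tin of welding tips with white labels on its long sides, loose on the table, 100 (its x) x 60 (its y) mm, 0.7 kg; the red part is 48 mm high. Origin: centre of its underside; z up. It carries a pale bare-metal lid of the same 100 x 60 mm outline, 12 mm thick, whose skirt leaves a black gap of 5 to 8 mm above the red part at the start. Lid fully home: no gap, lid top 60 mm above the table.
- tin_lid (a joint): Travel of the tin's lid straight down, in m: 0 = 8 mm proud of home (lid top 68 mm above the tin's underside), 0.008 = fully home, where it meets a hard stop. It starts between 0 and 0.003. It moves under a push of about 10 to 12 N and stays where it is left; the weight of both boxes does not move it.
- lid_top (a point): Centre of the lid's flat top face; moves down with the lid; axes parallel to the tin's.
- blue_case: Closed blue plastic case with a black seam and grey clasps on its two short ends, 100 (its x) x 60 (its y) x 50 (high) mm, about 0.3 kg, the same either way round. Origin: centre of its underside; z up.
- yellow_carton: Closed yellow carton with a brown band lengthwise over its top, 100 (its x) x 60 (its y) x 40 (high) mm, about 0.25 kg, the same either way round. Origin: centre of its underside; z up.
- press_block: Wooden press block standing upright on the table: a foot 84 (its x) x 44 (its y) x 18 mm with a black rubber sole, and in its middle a square upright stem 30 x 30 mm from 18 to 95 mm above the sole; 0.25 kg. Origin: centre of the sole's underside; z up along the stem.
- spray_can: Bystander: upright green spray can, 54 mm across, 170 mm high. Origin: centre of its underside.
- hammer: Bystander: hammer lying flat, 260 mm long along its x. Origin: on the table under its middle.
- tube_offcut: Bystander: dark steel square tube lying flat, 120 (its x) x 50 x 50 mm. Origin: centre of its underside. (A fixed silver welding helmet, 240 mm across and 215 mm high, stands well clear at the robot's right hand, near x 0.15, y -0.59.)
There are look-alikes about, which are no part of the job. Of the things shaped like the blue_case, the blue one is meant. Of the things that look like the yellow_carton, the larger one is meant.

How it is judged:
By the outcome, as a careful person would: the job done as asked, in the order asked, and still so for the second after the job is handed in, with the robot touching nothing.
It also fails if it takes over 72 s, if anything falls off the work surface, if the arm or the gripper's body presses on something with over 40 N, if the wrist force passes 120 N, or if a joint passes its speed limit or range.

## Working session

There is one attempt and no reset: what is moved stays moved. The work goes in short steps, Python scripts to look and compute and a tool call to move; the robot and the scene stay as the last step left them, time stands still between calls to the robot, and variables do not carry over. Pictures are saved under pics/ and viewed, at most 10 in all, crops included, and the job is handed in when it is done.

Besides the shell and the picture viewer there is one more tool, called after "Call:" as name(argument=value, ...), one argument or row to a line, values as JSON. arm_command: Moves the arm, as the interface text tells. Its arguments: {"type":"object","properties":{"steps":{"type":"array","items":{"type":"array","items":{"type":"number"}}},"force":{"type":"number"}},"required":["steps"]}

```bash
mkdir -p pics; cat > h.py <<'E'
from cell import monitor, imaging, job, find_in, trace
import numpy as np, cv2
def ray(c,uv):
    V=np.array(c["view"]);K=np.array(c["mtx"])
    d=np.linalg.inv(K)@np.array([uv[0],uv[1],1.]);R=V[:3,:3];o=-R.T@V[:3,3]
    return o,R.T@d
def at_z(c,uv,z):
    o,d=ray(c,uv);return o+d*(z-o[2])/d[2]
def proj(c,P):
    V=np.array(c["view"]);P=np.atleast_2d(P);q=P@V[:3,:3].T+V[:3,3];q=q@np.array(c["mtx"]).T
    return q[:,:2]/q[:,2:]
def save(img,n): cv2.imwrite("pics/"+n,cv2.cvtColor(img,cv2.COLOR_RGB2BGR))
E
python3 - <<'E'
from h import *
for n in("top","side"):
    c=imaging.camera(n);save(c["img"],n+"0.png")
    print(n,ray(c,(320,200)),c["mtx"][0][0])
    for t in["tin","blue_case","yellow_carton","press_block","tube_offcut"]:
        for r in trace(c,t):
            if r["p"]<.3: continue
            m=r["region"].astype(np.uint8);col=c["img"][r["region"]].mean(0).astype(int)
            print(t,round(r["p"],2),np.round(r["rect"]),m.sum(),col)
print(monitor.read_state())
E
```

```text
top (array([ 465.58599502,   91.57562757, 1513.95379592]), array([ 0.08873877, -0.00488808, -0.99614809])) 513.7536487646566
tin 0.71 [355. 221.  29.  36.] 719 [120 122 120]
tin 0.69 [448. 214.  24.  30.] 521 [98 73 47]
blue_case 0.77 [323. 165.  23.  32.] 749 [32 87 73]
blue_case 0.72 [273. 183.  34.  41.] 785 [ 33  67 121]
yellow_carton 0.62 [308. 239.  24.  17.] 327 [156 124  30]
yellow_carton 0.57 [265. 249.  30.  37.] 717 [155 122  26]
press_block 0.85 [449. 213.  25.  31.] 491 [98 72 46]
tube_offcut 0.6 [447. 171.  18.  40.] 856 [51 53 54]
tube_offcut 0.52 [448. 213.  26.  30.] 545 [97 73 49]
side (array([  72.57826351, 1125.04672817, 1116.36072137]), array([ 0.32921104, -0.66555455, -0.6698685 ])) 485.48266236524825
tin 0.91 [347. 197.  30.  36.] 776 [115  96  96]
blue_case 0.77 [284. 231.  36.  34.] 777 [ 43  72 129]
blue_case 0.7 [293. 197.  33.  26.] 700 [56 97 79]
yellow_carton 0.75 [337. 260.  39.  33.] 781 [164 131  68]
yellow_carton 0.56 [344. 229.  19.  19.] 297 [170 134  60]
press_block 0.62 [371. 149.  23.  24.] 391 [115  90  68]
tube_offcut 0.91 [345. 144.  36.  27.] 541 [58 59 61]
{'clock': 0.6, 'joints': array([-1.17257749e+00,  2.99892362e-01,  1.52100200e+00,  5.48299007e-06,
        1.32070672e+00, -6.65772117e-02]), 'qd': array([-5.61023560e-04, -1.61648653e-03, -4.19028068e-04,  4.53970777e-05,
       -2.11601582e-03, -9.38411607e-04]), 'effort': array([ 1.47173156e-03, -5.31475139e+01, -3.52829933e+01,  7.09045585e-02,
        2.12959992e-02,  2.51412382e-05]), 'eef_pos': array([ 246.53735753, -491.63609243,  224.44892587]), 'eef_rot': array([-3.14158459e+00, -5.86160393e-06,  4.64794689e-01]), 'wrist_force': array([-0.03916713, -0.22699929, -0.34895022]), 'moment': array([-0.0230519 ,  0.03509811, -0.01640193]), 'finger_force': 0.0, 'finger_gap': 93.7725824645415}
```

View pics/top0.png

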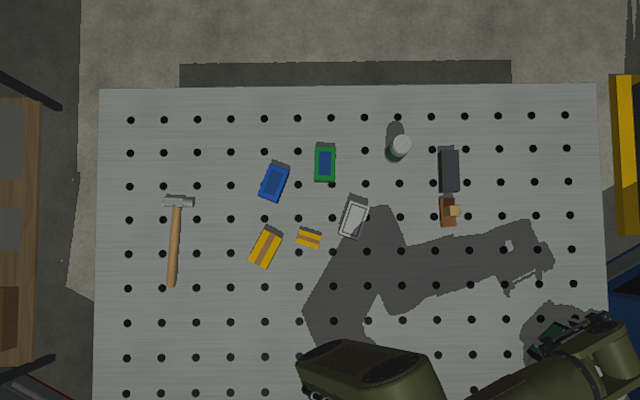

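View pics/side0.png

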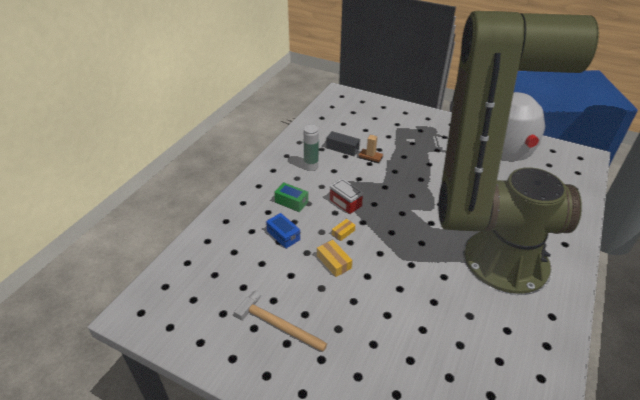

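Top view candidates: blue-shaped: blue (273,183) and green (323,165) → blue. Cartons: (265,249) larger and (308,239) smaller → the larger. Tin (355,221), seen pale from above. Press block (449,213), next to the tube (447,171).

```bash
cat > fit.py <<'E'
from h import *
from scipy.optimize import minimize
BOX={"tin":[(100,60,0,66)],"blue_case":[(100,60,0,50)],"yellow_carton":[(100,60,0,40)],
     "press_block":[(84,44,0,18),(30,30,18,95)]}
S=6
def corners(b,x,y,a,z0=0):
    L,W,zl,zh=b;c,s=np.cos(a),np.sin(a)
    return np.array([[x+c*u*L/2-s*v*W/2,y+s*u*L/2+c*v*W/2,z+z0] for z in(zl,zh) for u,v in((1,1),(-1,1),(-1,-1),(1,-1))])
def render(c,name,p,win,z0=0):
    x0,y0,w,h=win;m=np.zeros((h*S,w*S),np.uint8)
    for b in BOX[name]:
        q=(proj(c,corners(b,*p,z0))-[x0-.5,y0-.5])*S-.5
        cv2.fillConvexPoly(m,cv2.convexHull(np.round(q*16).astype(np.int32)),255,shift=4)
    return cv2.resize(m,(w,h),interpolation=cv2.INTER_AREA)/255.
def fit(name,obs,p0,z0=0):
    """obs: list of (cam, mask)"""
    O=[]
    for c,m in obs:
        x,y,w,h=cv2.boundingRect(m.astype(np.uint8));win=(x-25,y-25,w+50,h+50)
        M=np.zeros((h+50,w+50));M[25:-25,25:-25]=m[y:y+h,x:x+w];O.append((c,M,win))
    def f(p):
        return sum(np.abs(render(c,name,p,w,z0)-M).sum()/M.sum() for c,M,w in O)
    best=None
    for a in np.radians(np.arange(0,180,15)):
        q=[p0[0],p0[1],a]
        r=minimize(f,q,method="Nelder-Mead",options=dict(initial_simplex=[q,[q[0]+8,q[1],a],[q[0],q[1]+8,a],[q[0],q[1],a+.15]],xatol=.02,fatol=1e-5))
        if best is None or r.fun<best.fun: best=r
    return best
def mask(c,name,near):
    rs=[r for r in trace(c,name) if np.hypot(r["rect"][0]-near[0],r["rect"][1]-near[1])<18]
    if not rs: return None
    m=rs[0]["region"]
    if name in("blue_case","yellow_carton"):
        I=c["img"].astype(int);R,B=I[...,0],I[...,2]
        k=(B-R>25) if name=="blue_case" else (R-B>25)
        m=m|(k&(cv2.dilate(m.astype(np.uint8),np.ones((5,5)))>0))
    return m
E
cat > m0.py <<'E'
from fit import *
C={n:imaging.camera(n) for n in("top","side")}
near={"tin":((352,217),(347,197)),"blue_case":((274,182),(284,231)),"yellow_carton":((265,249),(337,260)),"press_block":((449,213),(371,149))}
big={n:cv2.resize(C[n]["img"],None,fx=4,fy=4,interpolation=cv2.INTER_CUBIC) for n in C}
for k,v in near.items():
    ms={n:mask(C[n],k,uv) for n,uv in zip(C,v)}
    p0=at_z(C["top"],v[0],20)[:2]
    for sel in(["top"],["side"],["top","side"]):
        obs=[(C[n],ms[n]) for n in sel if ms[n] is not None]
        if not obs: print(k,sel,"none");continue
        r=fit(k,obs,p0);print(k,sel,np.round(r.x[:2],1),round(np.degrees(r.x[2]),1),round(r.fun,3))
    for n in C:
        for b in BOX[k]:
            q=(proj(C[n],corners(b,*r.x))+.5)*4
            for f in(q[:4],q[4:]): cv2.polylines(big[n],[np.round(f).astype(int)],True,(255,0,255),1)
t=big["top"][550:1100,960:1900];s=big["side"][530:1130,1080:1560]
save(np.vstack([cv2.resize(t,(800,468))]),"ov_top.png");save(s,"ov_side.png")
E
python3 m0.py
```

```text
tin ['top'] [536.5  -9.4] -19.5 0.047
tin ['side'] [537.5 -12.3] -22.7 0.039
tin ['top', 'side'] [536.8  -9.8] 159.5 0.109
blue_case ['top'] [648.2 220.4] 158.5 0.041
blue_case ['side'] [649.3 219.2] -22.9 0.054
blue_case ['top', 'side'] [648.6 220. ] -22.2 0.104
yellow_carton ['top'] [458.4 246. ] 151.6 0.037
yellow_carton ['side'] [458.7 244.2] 152.4 0.043
yellow_carton ['top', 'side'] [458.6 245.6] -28.1 0.09
press_block ['top'] [ 560.2 -286.9] 0.9 0.066
press_block ['side'] [ 559.1 -288.3] 184.2 0.099
press_block ['top', 'side'] [ 559.4 -287.5] 182.2 0.179
```

View pics/ov_top.png

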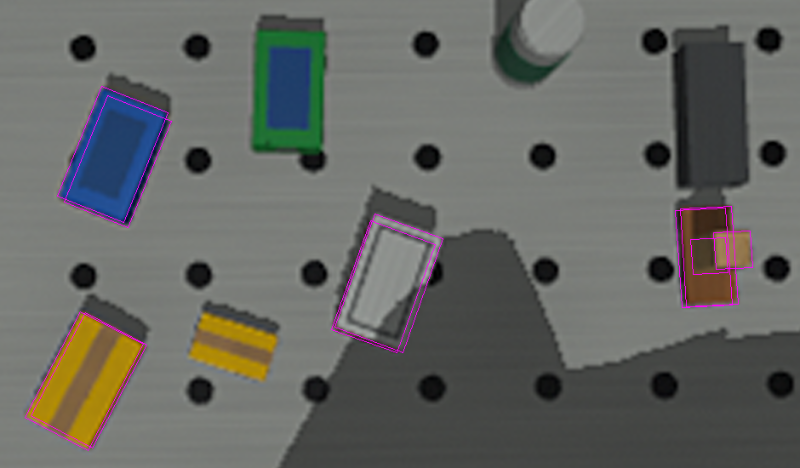

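View pics/ov_side.png

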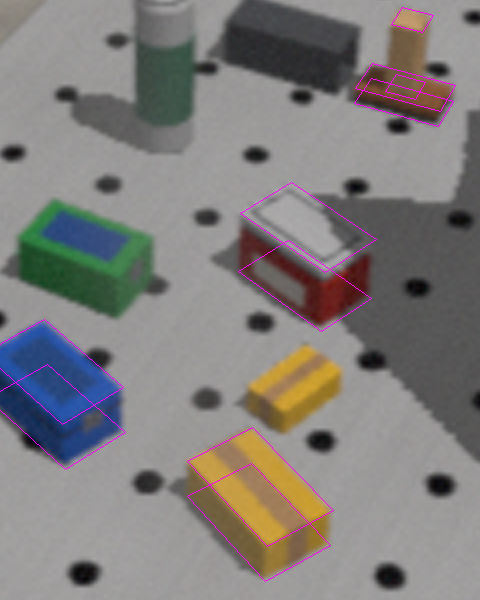

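The overlays match: blue case at top (274,182), yellow carton (265,249), tin (352,217), press block (449,213). The green case and the small carton are rejected. Moving above the press block stem.

```bash
cat > go.py <<'E'
from h import *
import sys
def go(x,y,z,yawdeg):
    s=monitor.read_state();p=s["eef_pos"];a=s["eef_rot"][2];d=np.array([x,y,z])-p
    dx=d[0]*np.cos(a)+d[1]*np.sin(a);dy=d[0]*np.sin(a)-d[1]*np.cos(a)
    t=np.degrees(a)-yawdeg
    print("t",round(s["clock"],2),"shift",np.round([dx,dy,-d[2]],1),"turn",round((t+180)%360-180,1),"q6",np.round(s["joints"][5],2),"F",np.round(s["wrist_force"],1),"gap",round(s["finger_gap"],1),round(s["finger_force"],1))
if __name__=="__main__": go(*map(float,sys.argv[1:]))
E
python3 go.py 559.7 -287.3 180 2
```

```text
t 1.1 shift [371.6 -42.3  44.4] turn 24.6 q6 -0.07 F [0.6 0.3 0. ] gap 93.8 0.0
```

Call:
arm_command(
  steps=[
    [1, 20, -2, 0, 1],
    [1, 60, -7, 0, 5],
    [1, 110, -13, 0, 9],
    [1, 160, -18, 0, 12],
    [1, 210, -24, 0, 16],
    [1, 260, -30, 0, 19],
    [1, 310, -35, 10, 22],
    [1, 350, -40, 25, 24.6],
    [1, 368, -42, 40, 24.6],
    [1, 371.6, -42.2, 44.4, 24.6],
    [1, 371.6, -42.2, 44.4, 24.6],
    [1, 371.6, -42.2, 44.4, 24.6],
  ],
)

```text
clock: 2.6
eef_pos: [559.2, -288.3, 180.9]
eef_rot: [3.141, -0.001, 0.034]
wrist_force: [-0.1, 0.4, -0.1]
finger_gap: 94.0
finger_force: 0.0
```

```bash
python3 go.py 559.7 -287.3 72 2
```

```text
t 2.6 shift [  0.5  -1.  108.9] turn -0.0 q6 1.0 F [-0.1  0.4 -0.1] gap 94.0 0.0
```

Call:
arm_command(
  steps=[
    [1, 0, 0, 20, 0],
    [1, 0, 0, 45, 0],
    [1, 0, 0, 70, 0],
    [1, 0, 0, 92, 0],
    [1, 0, 0, 104, 0],
    [1, 0, 0, 106, 0],
    [1, 0, 0, 106, 0],
    [0, 0, 0, 106, 0],
    [0, 0, 0, 106, 0],
    [0, 0, 0, 106, 0],
    [0, 0, 0, 106, 0],
    [0, 0, 0, 106, 0],
    [0, 0, 0, 106, 0],
    [0, 0, 0, 106, 0],
  ],
  force=35,
)

```text
clock: 4.35
eef_pos: [559.8, -287.4, 74.0]
eef_rot: [-3.142, 0.0, 0.035]
wrist_force: [0.4, -0.1, 0.2]
finger_gap: 29.7
finger_force: 35.0
```

```bash
python3 go.py 537 -10 150 -20.5; cat > m1.py <<'E'
import sys
from fit import *
# name z0 topu topv sideu sidev
k=sys.argv[1];z0=float(sys.argv[2]);v=list(map(float,sys.argv[3:7]))
C={n:imaging.camera(n) for n in("top","side")}
ms={n:mask(C[n],k,uv) for n,uv in zip(C,(v[:2],v[2:]))}
p0=at_z(C["top"],v[:2],z0+20)[:2]
for sel in(["top"],["side"],["top","side"]):
    obs=[(C[n],ms[n]) for n in sel if ms[n] is not None]
    if len(obs)<len(sel): print(k,sel,"none");continue
    r=fit(k,obs,p0,z0);print(k,sel,np.round(r.x[:2],1),round(np.degrees(r.x[2])%180,1),round(r.fun,3))
E
python3 m1.py tin 0 352 217 347 197
```

```text
t 4.35 shift [ -12.9 -278.   -76. ] turn 22.5 q6 1.0 F [ 0.4 -0.1  0.2] gap 29.7 35.0
tin ['top'] [536.2  -9.5] 158.8 0.061
tin ['side'] [537.  -11.8] 154.6 0.089
tin ['top', 'side'] [536.5  -9.7] 158.3 0.162
```

Call:
arm_command(
  steps=[
    [0, 0, 0, -5, 0],
    [0, 0, 0, -20, 0],
    [0, 0, 0, -45, 0],
    [0, 0, 0, -70, 0],
    [0, 0, 0, -88, 0],
    [0, 0, 0, -96, 0],
    [0, 0, 0, -96, 0],
  ],
)

```text
clock: 5.42
eef_pos: [559.8, -287.4, 170.2]
eef_rot: [3.141, -0.0, 0.035]
wrist_force: [-0.1, 0.2, -2.6]
finger_gap: 30.1
finger_force: 35.0
```

```bash
cat > m2.py <<'E'
from fit import *
import sys
# tin via red/pale + grabcut-refined network mask, both cameras
C={n:imaging.camera(n) for n in("top","side")}
def refine(c,m):
    x,y,w,h=cv2.boundingRect(m.astype(np.uint8));a,b=x-14,y-14
    I=cv2.resize(c["img"][b:y+h+14,a:x+w+14],None,fx=4,fy=4,interpolation=cv2.INTER_CUBIC)
    M=cv2.resize(m[b:y+h+14,a:x+w+14].astype(np.uint8),(I.shape[1],I.shape[0]),interpolation=cv2.INTER_NEAREST)
    k=np.ones((3,3),np.uint8);G=np.full(M.shape,cv2.GC_BGD,np.uint8)
    G[cv2.dilate(M,k,iterations=8)>0]=cv2.GC_PR_BGD;G[M>0]=cv2.GC_PR_FGD;G[cv2.erode(M,k,iterations=10)>0]=cv2.GC_FGD
    cv2.grabCut(I,G,None,np.zeros((1,65)),np.zeros((1,65)),4,cv2.GC_INIT_WITH_MASK)
    f=((G==1)|(G==3)).astype(np.float32)
    out=np.zeros(m.shape,np.float32);out[b:y+h+14,a:x+w+14]=cv2.resize(f,(w+28,h+28),interpolation=cv2.INTER_AREA);return out
ms={"top":mask(C["top"],"tin",(352,217)),"side":mask(C["side"],"tin",(347,197))}
for n in C:
    if ms[n] is None: print(n,"none");continue
    for lab,m in(("net",ms[n]),("gc",refine(C[n],ms[n]))):
        r=fit("tin",[(C[n],np.asarray(m,float))],(536,-10));print(n,lab,np.round(r.x[:2],1),round(np.degrees(r.x[2])%180,1),round(r.fun,3))
r=[q for q in find_in(C["top"],"press_block")];print([(round(q["p"],2),np.round(q["rect"])) for q in r])
save(cv2.resize(C["side"]["img"][100:280,260:500],None,fx=3,fy=3,interpolation=cv2.INTER_CUBIC),"lift.png")
E
sed -i 's/cv2.boundingRect(m.astype(np.uint8));win/cv2.boundingRect((m>0).astype(np.uint8));win/' fit.py
python3 m2.py; python3 go.py 537 -10 170 -21
```

```text
top net [537.2  -9.1] 160.0 0.043
top gc [537.2  -8.5] 158.7 0.102
side net [536.  -10.7] 155.1 0.079
side gc [537.5  -7.2] 153.9 0.122
[]
t 5.67 shift [ -12.8 -277.9   -0.8] turn 23.0 q6 1.0 F [ 0.1 -0.7 -2.4] gap 29.6 35.0
```

View pics/lift.png

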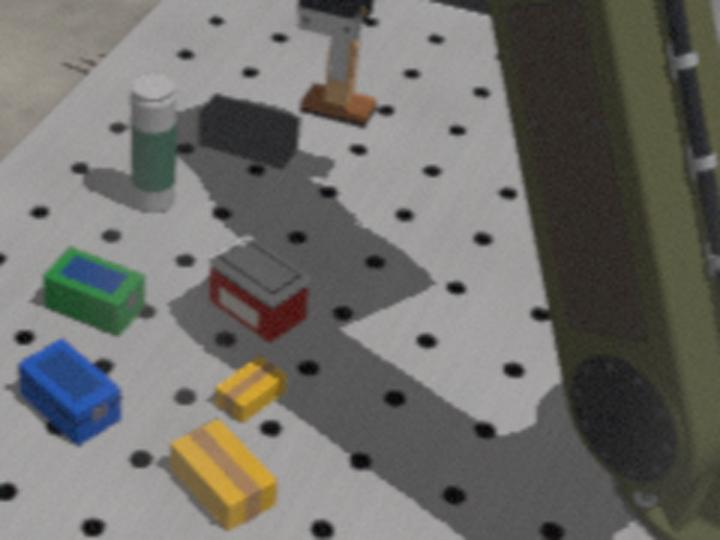

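The block hangs upright in the gripper (crop 340,80) and the tin stands in the arm's shadow (crop 260,290). Moving over the tin.

Call:
arm_command(
  steps=[
    [0, 0, -8, 0, 1],
    [0, -1, -25, 0, 3],
    [0, -2, -55, 0, 6],
    [0, -4, -90, 0, 9],
    [0, -6, -125, 0, 12],
    [0, -8, -160, 0, 15],
    [0, -10, -195, 0, 18],
    [0, -11, -228, 0, 20],
    [0, -12, -254, 0, 22],
    [0, -12.5, -270, 0, 23],
    [0, -12.8, -277, 0, 23],
    [0, -12.8, -278.4, 0, 23],
    [0, -12.8, -278.4, 0, 23],
  ],
)

```text
clock: 7.3
eef_pos: [537.1, -9.9, 170.0]
eef_rot: [3.142, 0.0, -0.366]
wrist_force: [0.5, -0.1, -2.5]
finger_gap: 29.7
finger_force: 35.0
```

```bash
python3 go.py 537 -9.5 145 -21; python3 - <<'E'
from fit import *
c=imaging.camera("side");p=(537,-9.5,np.radians(-21))
I=cv2.resize(c["img"][120:240,280:430],None,fx=5,fy=5,interpolation=cv2.INTER_CUBIC)
for k,z0 in(("tin",0),("press_block",96)):
    for b in BOX[k]:
        q=(proj(c,corners(b,*p,z0))+.5-[280,120])*5
        for f in(q[:4],q[4:]): cv2.polylines(I,[np.round(f).astype(int)],True,(255,0,255) if z0==0 else (0,255,255),1)
save(I,"over.png")
E
```

```text
t 7.3 shift [-0.3 -0.4 25. ] turn 0.0 q6 1.85 F [ 0.5 -0.1 -2.5] gap 29.7 35.0
```

View pics/over.png

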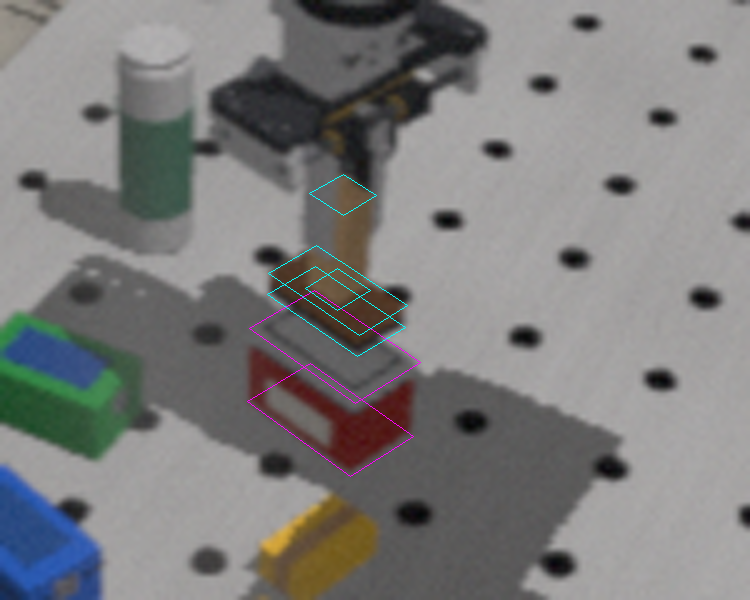

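Call:
arm_command(
  steps=[
    [0, 0, 0, 6, 0],
    [0, 0, 0, 14, 0],
    [0, 0, 0, 20, 0],
    [0, 0, 0, 24, 0],
    [0, 0, 0, 26, 0],
    [0, 0, 0, 28, 0],
    [0, 0, 0, 29, 0],
    [0, 0, 0, 30, 0],
    [0, 0, 0, 31, 0],
    [0, 0, 0, 32, 0],
    [0, 0, 0, 33, 0],
    [0, 0, 0, 34, 0],
  ],
  force=60,
)

```text
clock: 8.85
eef_pos: [537.3, -9.6, 136.9]
eef_rot: [-3.141, -0.001, -0.366]
wrist_force: [-4.1, 0.5, 7.5]
finger_gap: 29.7
finger_force: 60.0
```

Call:
arm_command(
  steps=[
    [0, 0, 0, 1, 0],
    [0, 0, 0, 1.5, 0],
    [0, 0, 0, 2, 0],
    [0, 0, 0, 2.5, 0],
    [0, 0, 0, 3, 0],
    [0, 0, 0, 3.5, 0],
    [0, 0, 0, 4, 0],
    [0, 0, 0, 4, 0],
  ],
)

```text
clock: 9.85
eef_pos: [537.4, -9.6, 133.8]
eef_rot: [-3.141, -0.001, -0.366]
wrist_force: [-8.3, -1.1, 16.4]
finger_gap: 29.5
finger_force: 60.0
```

Call:
arm_command(
  steps=[
    [0, 0, 0, 1, 0],
    [0, 0, 0, 2, 0],
    [0, 0, 0, 3, 0],
    [0, 0, 0, 3, 0],
    [0, 0, 0, 3, 0],
  ],
)

```text
clock: 10.48
eef_pos: [538.0, -9.9, 133.5]
eef_rot: [-3.141, -0.004, -0.366]
wrist_force: [-17.5, -0.3, 43.1]
finger_gap: 29.5
finger_force: 60.0
```

Call:
arm_command(
  steps=[
    [0, 0, 0, -3, 0],
    [0, 0, 0, -5, 0],
    [0, 0, 0, -8, 0],
    [0, 0, 0, -18, 0],
    [0, 0, 0, -35, 0],
    [0, 0, 0, -50, 0],
    [0, 0, 0, -50, 0],
  ],
)

```text
clock: 11.35
eef_pos: [537.7, -9.6, 180.7]
eef_rot: [-3.141, -0.003, -0.366]
wrist_force: [0.1, -0.2, -3.1]
finger_gap: 29.8
finger_force: 60.0
```

```bash
python3 go.py 540 -240 180 2; python3 - <<'E'
from fit import *
c=imaging.camera("side")
save(cv2.resize(c["img"][120:240,280:430],None,fx=5,fy=5,interpolation=cv2.INTER_CUBIC),"pressed.png")
E
```

```text
t 11.35 shift [ 84.6 214.3   0.7] turn -23.0 q6 1.85 F [ 0.1 -0.2 -3.1] gap 29.8 60.0
```

View pics/pressed.png

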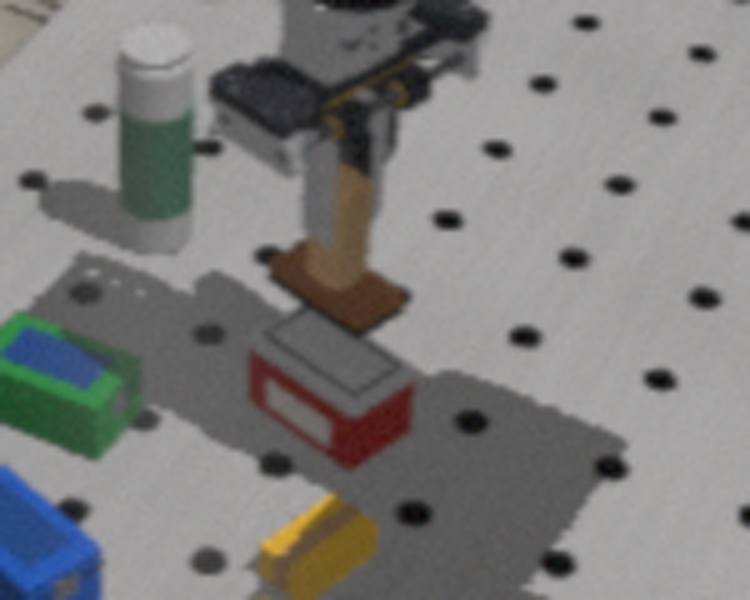

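The lid sits flush with no gap at crop (330,390). Standing the block down at (540,-240).

Call:
arm_command(
  steps=[
    [0, 3, 8, 0, 0],
    [0, 11, 28, 0, 0],
    [0, 24, 60, 0, 0],
    [0, 38, 95, 0, 0],
    [0, 51, 130, 0, 0],
    [0, 64, 163, 0, 0],
    [0, 76, 192, 10, 0],
    [0, 82, 208, 30, 0],
    [0, 84.6, 214, 55, 0],
    [0, 84.6, 214, 80, 0],
    [0, 84.6, 214, 95, 0],
    [0, 84.6, 214, 101, 0],
    [0, 84.6, 214, 104, 0],
    [0, 84.6, 214, 106, 0],
    [0, 84.6, 214, 107, 0],
    [0, 84.6, 214, 107, 0],
  ],
)

```text
clock: 13.4
eef_pos: [539.9, -239.8, 73.9]
eef_rot: [3.141, -0.002, -0.366]
wrist_force: [-6.1, 2.9, 11.7]
finger_gap: 29.7
finger_force: 60.0
```

Call:
arm_command(
  steps=[
    [0, 0, 0, -1, 0],
    [0.3, 0, 0, -1, 0],
    [0.6, 0, 0, -1, 0],
    [1, 0, 0, -1, 0],
    [1, 0, 0, -1, 0],
    [1, 0, 0, -1, 0],
    [1, 0, 0, -1, 0],
    [1, 0, 0, -20, 0],
    [1, 0, 0, -60, 0],
    [1, 0, 0, -100, 0],
    [1, 0, 0, -115, 0],
    [1, 0, 0, -115, 0],
  ],
)

```text
clock: 14.9
eef_pos: [539.7, -239.8, 187.8]
eef_rot: [3.141, -0.002, -0.366]
wrist_force: [-1.3, 0.2, -0.6]
finger_gap: 94.0
finger_force: 0.0
```

```bash
sed -i 's/(100,60,0,66)/(100,60,0,60)/' fit.py; python3 m2.py; python3 m1.py press_block 0 435 220 390 150; python3 m1.py blue_case 0 274 182 284 231;python3 go.py 649 220 189 158
```

```text
top net [536.8  -9. ] 159.6 0.042
top gc [538.9 -10.5] 157.3 0.158
side net [538.9 -11.2] 159.2 0.051
side gc [538.7 -10.1] 156.2 0.085
[(0.66, array([428., 228.,  25.,  14.]))]
press_block ['top'] [ 519.9 -218. ] 89.5 1.01
press_block ['side'] none
press_block ['top', 'side'] none
blue_case ['top'] [648.1 220.2] 157.8 0.044
blue_case ['side'] [649.2 219.2] 157.4 0.038
blue_case ['top', 'side'] [648.6 219.9] 157.7 0.088
t 15.55 shift [ -62.3 -468.4   -2. ] turn -179.0 q6 1.46 F [0.2 0.6 0.2] gap 94.2 0.0
```

Call:
arm_command(
  steps=[
    [1, -2, -15, 0, 0],
    [1, -7, -55, 0, 0],
    [1, -14, -105, 0, 1],
    [1, -20, -155, 0, 1],
    [1, -27, -205, 0, 1],
    [1, -34, -255, 0, 1],
    [1, -40, -305, 0, 1],
    [1, -47, -355, 0, 1],
    [1, -54, -405, 0, 1],
    [1, -60, -445, 20, 1],
    [1, -62, -464, 50, 1],
    [1, -62.3, -468.4, 80, 1],
    [1, -62.3, -468.4, 80, 1],
    [1, -62.3, -468.4, 80, 1],
  ],
)

```text
clock: 17.3
eef_pos: [649.3, 220.3, 108.6]
eef_rot: [-3.141, -0.001, -0.383]
wrist_force: [-0.0, 0.1, 0.8]
finger_gap: 94.1
finger_force: 0.0
```

```bash
python3 go.py 648.6 220 28 -22.2; python3 - <<'E'
from fit import *
c=imaging.camera("side")
for t in trace(c,"press_block"): print(t["p"],t["rect"])
print(proj(c,[[540,-240,0],[540,-240,95]]))
E
python3 m1.py press_block 0 435 218 369 160;python3 m2.py
```

```text
t 17.3 shift [-0.6  0.5 80.6] turn 0.2 q6 2.23 F [-0.   0.1  0.8] gap 94.1 0.0
0.65 [372.0, 157.1, 21.7, 24.4]
0.2 [347.2, 193.2, 32.4, 25.1]
[[370.37783825 165.78009969]
 [372.43218047 144.90351279]]
press_block ['top'] [ 539.4 -239.6] 157.0 0.138
press_block ['side'] [ 538.8 -240.2] 160.5 0.161
press_block ['top', 'side'] [ 538.7 -239.9] 159.7 0.306
top net [536.   -8.9] 160.6 0.058
top gc [536.9 -10.2] 158.4 0.157
side net [537.1 -12.2] 158.4 0.062
side gc [538.5  -8.4] 154.5 0.106
[]
```

Call:
arm_command(
  steps=[
    [1, -0.6, 0.3, 15, 0],
    [1, -0.6, 0.3, 40, 0],
    [1, -0.6, 0.3, 62, 0],
    [1, -0.6, 0.3, 76, 0],
    [1, -0.6, 0.3, 80, 0],
    [1, -0.6, 0.3, 80, 0],
    [0.4, -0.6, 0.3, 80, 0],
    [0.4, -0.6, 0.3, 80, 0],
    [0.4, -0.6, 0.3, 80, 0],
    [0.4, -0.6, 0.3, 80, 0],
    [0.4, -0.6, 0.3, 80, 0],
    [0.4, -0.6, 0.3, 80, 0],
  ],
  force=25,
)

```text
clock: 19.35
eef_pos: [648.4, 220.0, 27.2]
eef_rot: [-3.141, -0.0, -0.383]
wrist_force: [-1.3, -1.1, 2.2]
finger_gap: 59.6
finger_force: 25.0
```

Call:
arm_command(
  steps=[
    [0.4, 0, 0, -5, 0],
    [0.4, 0, 0, -20, 0],
    [0.4, 0, 0, -45, 0],
    [0.4, 0, 0, -70, 0],
    [0.4, 0, 0, -90, 0],
    [0.4, 0, 0, -100, 0],
    [0.4, 0, 0, -103, 0],
    [0.4, 0, 0, -103, 0],
  ],
)

```text
clock: 20.35
eef_pos: [648.1, 219.9, 129.3]
eef_rot: [3.141, 0.001, -0.383]
wrist_force: [-0.4, 0.0, -2.9]
finger_gap: 59.7
finger_force: 25.0
```

```bash
python3 go.py 537.2 -10 110 -20.5; python3 - <<'E'
from fit import *
s=monitor.read_state();print(s["eef_pos"],np.degrees(s["eef_rot"][2]))
c=imaging.camera("side");r=trace(c,"blue_case");print([(round(q["p"],2),np.round(q["rect"]),c["img"][q["region"]].mean(0).astype(int)) for q in r])
for q in r[:2]:
  m=q["region"];col=c["img"][m].mean(0)
  if col[2]>col[0]+40 and col[2]>col[1]+20:
    f=fit("blue_case",[(c,mask(c,"blue_case",q["rect"][:2]))],s["eef_pos"][:2],s["eef_pos"][2]-27.2);print(f.x[:2],np.degrees(f.x[2])%180,f.fun)
E
```

```text
t 20.35 shift [-16.8 254.7  19.3] turn -1.5 q6 2.23 F [-0.4  0.  -2.9] gap 59.7 25.0
[648.05121389 219.87607252 129.34972091] -21.968696418049273
[(0.74, array([295., 195.,  29.,  26.]), array([59, 95, 83])), (0.7, array([282., 208.,  32.,  29.]), array([ 44,  68, 115]))]
[648.49612678 146.89197052] 135.01518550648825 1.5062188571798358
```

Call:
arm_command(
  steps=[
    [0.4, -1, 8, 0, 0],
    [0.4, -2, 26, 0, 0],
    [0.4, -4, 56, 0, -1],
    [0.4, -6, 90, 0, -1.5],
    [0.4, -8, 124, 0, -1.5],
    [0.4, -11, 158, 0, -1.5],
    [0.4, -13, 190, 0, -1.5],
    [0.4, -15, 218, 0, -1.5],
    [0.4, -16, 240, 0, -1.5],
    [0.4, -16.8, 252, 0, -1.5],
    [0.4, -16.8, 254.7, 0, -1.5],
    [0.4, -16.8, 254.7, 10, -1.5],
    [0.4, -16.8, 254.7, 19, -1.5],
    [0.4, -16.8, 254.7, 19, -1.5],
    [0.4, -16.8, 254.7, 19, -1.5],
  ],
)

```text
clock: 22.38
eef_pos: [537.6, -9.8, 111.0]
eef_rot: [3.142, 0.0, -0.357]
wrist_force: [-0.1, -0.0, -2.1]
finger_gap: 59.7
finger_force: 25.0
```

```bash
cat > ov.py <<'E'
from fit import *
import sys
# out x y yaw  name:z0 ...
c=imaging.camera("side");I=cv2.resize(c["img"][120:240,280:430],None,fx=5,fy=5,interpolation=cv2.INTER_CUBIC)
x,y,a=map(float,sys.argv[2:5])
for i,kz in enumerate(sys.argv[5:]):
    k,z0=kz.split(":")
    for b in BOX[k]:
        q=(proj(c,corners(b,x,y,np.radians(a),float(z0)))+.5-[280,120])*5
        for f in(q[:4],q[4:]): cv2.polylines(I,[np.round(f).astype(int)],True,[(255,0,255),(0,255,255),(0,255,0)][i],1)
save(I,sys.argv[1])
E
python3 go.py 537.2 -10 87.5 -20.5; python3 ov.py bl.png 537.2 -10 -20.5 tin:0 blue_case:83
```

```text
t 22.38 shift [-0.3  0.3 23.5] turn 0.0 q6 1.84 F [-0.1 -0.  -2.1] gap 59.7 25.0
```

View pics/bl.png

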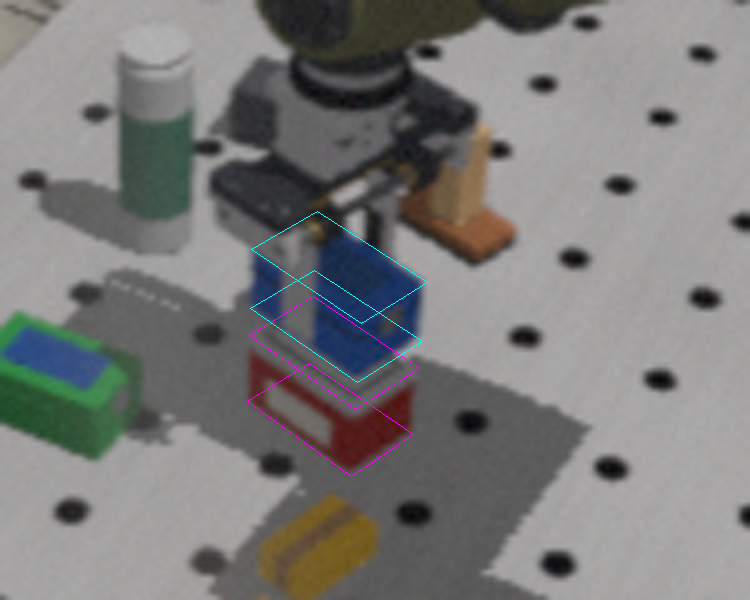

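The press block stands upright at crop (460,220). The case overlay and the tin overlay agree with the picture. Lowering the case.

Call:
arm_command(
  steps=[
    [0.4, 0, 0, 6, 0],
    [0.4, -0.2, 0, 13, 0],
    [0.4, -0.2, 0, 18, 0],
    [0.4, -0.2, 0, 21, 0],
    [0.4, -0.2, 0, 22.5, 0],
    [0.4, -0.2, 0, 23.5, 0],
    [0.4, -0.2, 0, 24.2, 0],
    [0.4, -0.2, 0, 24.2, 0],
  ],
)

```text
clock: 23.42
eef_pos: [537.4, -9.9, 87.1]
eef_rot: [-3.141, -0.0, -0.357]
wrist_force: [-1.2, -0.4, 0.8]
finger_gap: 59.8
finger_force: 25.0
```

Call:
arm_command(
  steps=[
    [0.4, 0, 0, 0.4, 0],
    [0.7, 0, 0, 0.4, 0],
    [0.75, 0, 0, 0.4, 0],
    [0.9, 0, 0, 0.4, 0],
    [1, 0, 0, 0.4, 0],
    [1, 0, 0, 0.4, 0],
    [1, 0, 0, 0.4, 0],
    [1, 0, 0, -15, 0],
    [1, 0, 0, -45, 0],
    [1, 0, 0, -80, 0],
    [1, 0, 0, -105, 0],
    [1, 0, 0, -105, 0],
  ],
)

```text
clock: 24.92
eef_pos: [538.0, -10.0, 194.3]
eef_rot: [-3.14, -0.004, -0.357]
wrist_force: [-0.0, -0.8, -1.1]
finger_gap: 93.9
finger_force: 0.0
```

```bash
python3 go.py 458.6 245.5 110 152; python3 m1.py yellow_carton 0 265 249 337 260
```

```text
t 24.93 shift [-163.7 -211.6   84.3] turn -172.5 q6 1.84 F [-0.  -0.8 -1.1] gap 93.9 0.0
yellow_carton ['top'] [458.5 245.9] 152.2 0.052
yellow_carton ['side'] [459.1 244.3] 150.3 0.03
yellow_carton ['top', 'side'] [458.8 245.3] 151.2 0.093
```

Call:
arm_command(
  steps=[
    [1, -5, -6, 0, -5],
    [1, -12, -16, 0, -15],
    [1, -22, -28, 0, -25],
    [1, -34, -44, 0, -35],
    [1, -46, -60, 0, -45],
    [1, -58, -75, 0, -55],
    [1, -70, -90, 0, -65],
    [1, -82, -106, 0, -75],
    [1, -94, -122, 0, -85],
    [1, -106, -137, 0, -95],
    [1, -118, -152, 0, -105],
    [1, -130, -168, 0, -115],
    [1, -140, -181, 0, -125],
    [1, -148, -191, 0, -135],
    [1, -155, -200, 0, -145],
    [1, -160, -206, 20, -155],
    [1, -163.7, -211.6, 45, -165],
    [1, -163.7, -211.6, 70, -172.2],
    [1, -163.7, -211.6, 84, -172.2],
    [1, -163.7, -211.6, 84, -172.2],
  ],
)

```text
clock: 27.62
eef_pos: [457.5, 245.3, 106.9]
eef_rot: [-3.14, -0.001, 2.645]
wrist_force: [0.5, -0.3, 0.3]
finger_gap: 93.9
finger_force: 0.0
```

```bash
python3 go.py 458.7 245.4 25 151.7; cat > m3.py <<'E'
from fit import *
C={n:imaging.camera(n) for n in("top","side")}
for n in C:
    for r in trace(C[n],"blue_case"):
        col=C[n]["img"][r["region"]].mean(0)
        print(n,round(r["p"],2),np.round(r["rect"]),col.astype(int))
        if col[2]>col[1]+15:
            f=fit("blue_case",[(C[n],np.asarray(mask(C[n],"blue_case",r["rect"][:2]),float))],(537,-10),60);print(np.round(f.x[:2],1),np.degrees(f.x[2])%180,round(f.fun,3))
E
python3 m3.py; python3 m2.py
```

```text
t 27.62 shift [-1.   0.6 81.9] turn -0.1 q6 -0.65 F [ 0.5 -0.3  0.3] gap 93.9 0.0
top 0.92 [324. 166.  21.  36.] [33 88 74]
top 0.64 [357. 222.  32.  42.] [ 36  70 124]
[537.4 -10. ] 159.3905768406071 0.044
side 0.83 [293. 197.  35.  34.] [ 60 103  83]
top none
side none
[(0.81, array([431., 221.,  27.,  30.])), (0.16, array([396., 150.,  31.,  28.]))]
```

Call:
arm_command(
  steps=[
    [1, -1, 0.4, 15, 0],
    [1, -1, 0.4, 40, 0],
    [1, -1, 0.4, 62, 0],
    [1, -1, 0.4, 77, 0],
    [1, -1, 0.4, 82, 0],
    [1, -1, 0.4, 82, 0],
    [0.4, -1, 0.4, 82, 0],
    [0.4, -1, 0.4, 82, 0],
    [0.4, -1, 0.4, 82, 0],
    [0.4, -1, 0.4, 82, 0],
    [0.4, -1, 0.4, 82, 0],
    [0.4, -1, 0.4, 82, 0],
  ],
  force=20,
)

```text
clock: 29.62
eef_pos: [459.1, 245.5, 26.0]
eef_rot: [3.141, 0.0, 2.648]
wrist_force: [-1.7, -0.0, 3.8]
finger_gap: 59.9
finger_force: 20.0
```

Call:
arm_command(
  steps=[
    [0.4, 0, 0, -5, 0],
    [0.4, 0, 0, -20, 0],
    [0.4, 0, 0, -45, 0],
    [0.4, 0, 0, -70, 0],
    [0.4, 0, 0, -95, 0],
    [0.4, 0, 0, -118, 0],
    [0.4, 0, 0, -132, 0],
    [0.4, 0, 0, -138, 0],
    [0.4, 0, 0, -138, 0],
  ],
)

```text
clock: 30.75
eef_pos: [458.9, 245.4, 163.7]
eef_rot: [-3.141, -0.0, 2.648]
wrist_force: [0.2, 0.0, -3.3]
finger_gap: 60.2
finger_force: 20.0
```

```bash
python3 go.py 537.4 -10 163 159.5
```

```text
t 30.75 shift [-190.1 -187.7    0.7] turn -7.8 q6 -0.66 F [ 0.2  0.  -3.3] gap 60.2 20.0
```

Call:
arm_command(
  steps=[
    [0.4, -6, -6, 0, -0.5],
    [0.4, -18, -18, 0, -1],
    [0.4, -38, -38, 0, -2],
    [0.4, -62, -61, 0, -3],
    [0.4, -87, -86, 0, -4],
    [0.4, -112, -111, 0, -5],
    [0.4, -136, -135, 0, -6],
    [0.4, -158, -156, 0, -7],
    [0.4, -175, -173, 0, -7.8],
    [0.4, -186, -184, 0, -7.8],
    [0.4, -190.1, -187.7, 0, -7.8],
    [0.4, -190.1, -187.7, 8, -7.8],
    [0.4, -190.1, -187.7, 14, -7.8],
    [0.4, -190.1, -187.7, 14, -7.8],
    [0.4, -190.1, -187.7, 14, -7.8],
  ],
)

```text
clock: 32.62
eef_pos: [537.5, -9.6, 150.0]
eef_rot: [3.142, 0.0, 2.785]
wrist_force: [0.1, -0.6, -2.7]
finger_gap: 59.7
finger_force: 20.0
```

```bash
python3 go.py 537.4 -10 136 159.5; python3 ov.py yl.png 537.4 -10 -20.5 tin:0 blue_case:60 yellow_carton:124
```

```text
t 32.62 shift [-0.  -0.4 14. ] turn 0.1 q6 -1.3 F [ 0.1 -0.6 -2.7] gap 59.7 20.0
```

View pics/yl.png

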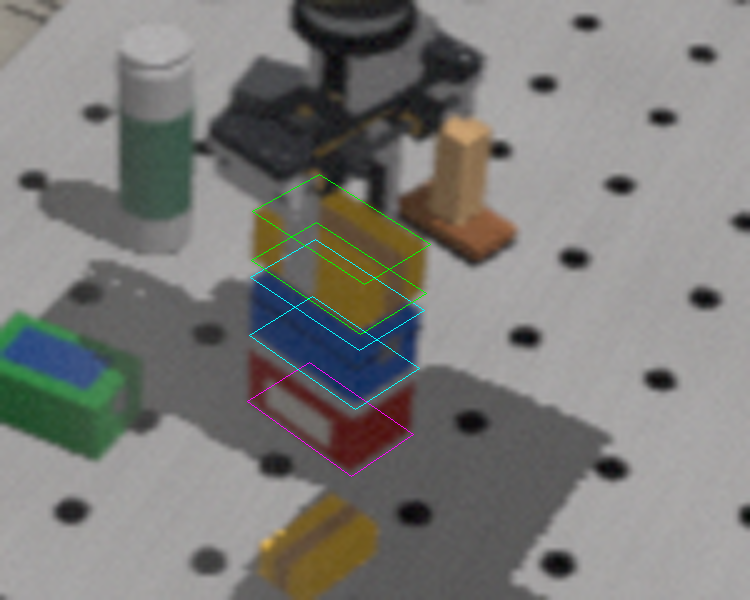

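The carton hangs square above the case. The overlays follow the picture, with the same few-pixel camera bias on all three boxes. Lowering.

Call:
arm_command(
  steps=[
    [0.4, 0, -0.2, 5, 0],
    [0.4, 0, -0.3, 9, 0],
    [0.4, 0, -0.3, 11.5, 0],
    [0.4, 0, -0.3, 13, 0],
    [0.4, 0, -0.3, 14, 0],
    [0.4, 0, -0.3, 14.5, 0],
    [0.4, 0, -0.3, 14.5, 0],
  ],
)

```text
clock: 33.55
eef_pos: [537.5, -10.2, 136.0]
eef_rot: [3.141, 0.001, 2.784]
wrist_force: [-4.2, -0.1, 6.0]
finger_gap: 59.7
finger_force: 20.0
```

Call:
arm_command(
  steps=[
    [0.4, 0, 0, -0.4, 0],
    [0.7, 0, 0, -0.4, 0],
    [0.75, 0, 0, -0.4, 0],
    [0.9, 0, 0, -0.4, 0],
    [1, 0, 0, -0.4, 0],
    [1, 0, 0, -0.4, 0],
    [1, 0, 0, -0.4, 0],
    [1, 0, 0, -15, 0],
    [1, 0, 0, -40, 0],
    [1, 0, 0, -70, 0],
    [1, -30, 0, -100, 0],
    [1, -80, 80, -100, 0],
    [1, -130, 140, -100, 0],
    [1, -130, 180, -100, 0],
    [1, -130, 180, -100, 0],
  ],
)

```text
clock: 35.42
eef_pos: [723.1, 115.8, 235.0]
eef_rot: [-3.142, -0.001, 2.787]
wrist_force: [0.2, -0.4, -0.2]
finger_gap: 94.2
finger_force: 0.0
```

```bash
python3 go.py 537 -10 300 159; python3 ov.py end.png 537.4 -10 -20.5 tin:0 blue_case:60 yellow_carton:110
```

```text
t 35.42 shift [ 130.8 -182.6  -65. ] turn 0.7 q6 -1.11 F [ 0.2 -0.4 -0.2] gap 94.2 0.0
```

View pics/end.png

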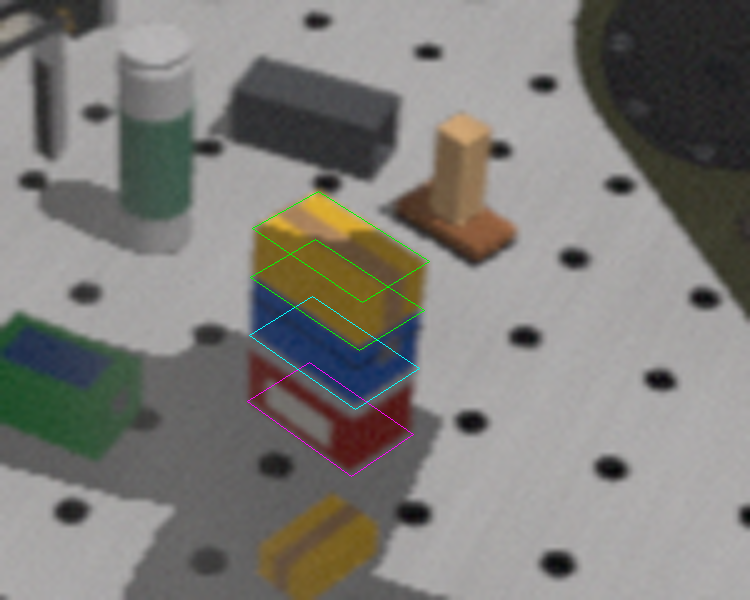

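The column is flush from tin to carton (crop 340,330), the block stands upright (460,200), and the bystanders are untouched. Handing in.

```bash
python3 -c "
from cell import job
print(job.sign_off())"
```

```text
the job is handed in; nothing more can be done
None
```

The job is handed in at about 35 s: the lid was pressed home with the block, the block stands upright on the table again, and the blue case and yellow carton sit flush on the tin in the last picture.

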